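Stow the griddle's scouring pads by feel

TASK

The griddle is scrubbed and its three scouring pads still lie on the plate; they look alike, and only the drag you feel as you draw one over the steel tells coarse from medium from fine. Raise the stiff lid of the pad case until it stands upright, not leaning far back, and put each pad flat in its bay: coarse in the left bay as seen from the robot, medium in the middle, fine in the right. Leave the oil and spray bottles behind the case and the drinks can beside the griddle where they stand.

Things in the scene. Friction and masses are not known exactly. Their poses are not given: they have to be found in the camera images.
- spot_near (a point): Where one scouring pad lies, near end of the griddle: point on the plate's top (10 mm high) under the middle of that pad, within 5 mm; axes as the griddle, the pad's length along y, within 0.06 rad. The pads look alike: grey abrasive sole 110x58x10 mm, black backing 112x60x4 mm, on it along the middle a grip 84 mm long, 24 mm wide, from 14 to 40 mm above the sole's underside. 0.12 to 0.2 kg.
- spot_mid (a point): The same point for the pad in the middle of the griddle. Which grade lies on which spot is not known. Take a pad across its 24 mm grip, fingertips just above the backing; so held it can be pressed down and drawn along the plate.
- spot_far (a point): The same point for the pad at the far end of the griddle. Pressed and drawn over the plate, a pad drags with a share of the pressing force: a tenth to a fifth of it for the fine pad, about half for the medium, four fifths of it or more for the coarse (steadiest at a slow, even draw of 1 to 2 cm/s under 10 to 20 N).
- griddle: Bright steel griddle plate fixed on the worktop, 340 x 240 x 10 mm, top bare and flat, no rim; a steel loop handle at each short end reaches 37 mm beyond the plate, 25 mm high. Origin: centre of its underside; x along the 340 mm, y along the 240 mm. The pads lie on it in a row along its x, 85 mm apart, each with its length along the plate's y.
- case: Grey plastic pad case fixed on the worktop: tray 156 mm deep (x), 238 mm wide (y), walls and dividers 16 mm high, 4 mm thick, floor 3 mm; three open bays side by side, each 132 (x) by 74 mm (y) inside; behind them a 20 mm ledge as high as the walls carries the hinge. Origin: centre of its underside; its front (-x) faces the robot, +y is its left.
- bay_left (a point): Centre of the floor (top face, 3 mm above the worktop) of the left (+y) bay, axes as the case. The coarse pad's place, its length along x (either way round).
- bay_middle (a point): The same for the middle bay, the medium pad's place.
- bay_right (a point): The same for the right (-y) bay, the fine pad's place.
- case_lid (a joint): Angle of the lid in rad: 0 shut, 1.57 upright, stop at 2.4; grows as its front edge swings up and back. Cover 156 x 238 mm with a 32 mm deep rim of 4 mm walls (a shallow inverted tray), 0.22 kg. Stiff hinge (0.3 N m friction): it stays where it is left. Starts at 0.55 to 0.95, overhanging the bays; pushing the front edge up and back with shut fingers takes 3 to 8 N.
- lid_edge (a point): Middle of the lower edge of the lid's front rim, 156 mm from the hinge axis and moving with the lid: the point nearest the robot while the lid is part open. Below the lid it can be touched from the front.
- lid_hinge (a point): Middle of the lid's hinge axis, at the back of the case, 18 mm above the worktop; the axis runs along the case's y.
- oil_bottle: Tall square glass oil bottle with a gold cap, 61 x 61 x 268 mm, a bystander standing near the work. Origin: centre of its underside.
- spray: Blue trigger spray bottle with a yellow head, 60 x 122 x 249 mm, a bystander standing near the work. Origin: centre of its underside.
- soda_can: Orange drinks can, 66 mm across, 115 mm high, about 0.35 kg, a bystander standing near the work. Origin: centre of its underside.

How it is judged:
By the outcome, as a careful person would: the job done as asked, in the order asked, and still so for the second after the job is handed in, with the robot touching nothing.
It also fails if it takes over 72 s, if anything falls off the work surface, if the arm or the gripper's body presses on something with over 40 N, if the wrist force passes 120 N, or if a joint passes its speed limit or range.

ROBOT

A 6-joint arm with a two-finger parallel gripper is mounted at the origin on a cart in front of the work surface, level with it; the furniture and walls round the work are solid. World frame = base frame: x ahead of the robot, y to its left, z up, the work surface at z = 0. Lengths are in m, angles in rad, forces in N, time in s.
With the tool pointing down it reaches from about 0.25 to 0.725 m from the base axis. Payload 4 kg.
Tool frame: the origin (TCP) lies at the very end of the fingers, on their centre line; the grasp point (between the pads) lies 19 mm behind it; z points along the fingers, y is the line along which they close (so a half turn about z gives the same grasp; the last joint's range is limited). The gripper opens to 85 mm and grips with 20 to 120 N. Pads are 22 mm wide; open, the fingers measure 114 mm over their backs; the gripper's body (76 mm by 85 mm) begins 54 mm behind the grasp point. The pads swing forward as they close: fully open they stand 13 mm farther back than shut.
Start: joints at [-1.305, 0.241, 0.005, 1.335, 0, 1.571], TCP at [0.131, -0.482, 0.231] pointing down, gripper open.
Joint ranges: [-2.72, 2.72], [-1.05, 1.87], [-1.09, 1.28], [-1.99, 2.15], [-1.42, 1.44], [-3.14, 3.14]. Speed limits (rad/s): [2.79, 2.79, 3.14, 3.14, 3.14, 3.14].

INTERFACE

Orientations are given as a unit quaternion [x, y, z, w].
In Python, from workcell import bot gives the robot as it stands.
- The arm moves only by the tool carry_out, never from a script. Its argument "increments" is one flat list of numbers, 5 for each row, row after row: the finger opening in cm, from 0 to 8.54, then the shift along the tool's x, y, z in cm, then the turn about the tool's z in rad. A call has exactly 5 rows; each row shifts and turns the commanded pose from where the row before left it, along the tool's axes as they then stand; what a row does not reach is not made up. A row lasts 1/8 s, in which the tool goes at most 62.5 mm and 10.7 degrees, less where a joint would pass 70% of its speed; a pose out of reach is approached as far as the arm can. A call with a gripper value outside its range is refused whole. The fingers move at their own pace and stop on an object; the grip force is fixed at half the most. Time passes only in rows, so rows that do not move let the fingers close, or fill a call up. It gives the time, the measured TCP pose, the force, the opening and the grip force at its end, in the units of the state.
- bot.get_obs(): the state, without advancing time (a new reading comes with each control period).
- bot.camera(name): name is "scene" or "top"; returns a dict with "pixels" (480x640x3 uint8, blue, green, red), "range_z" (480x640 float32, m along the optical axis (not along the pixel's ray), 0 where there is no reading), "mtx" (3x3 intrinsics, pixels), "D" ([k1, k2, p1, p2, k3] as OpenCV has them; the pictures are not rectified), "eye" and "attitude" of the camera in the world. Camera axes: x right, y down, z forward; pixel columns grow to the right and rows downward; lengths in m; the calibration is good to about 2 mm. A picture is of the moment at which its call begins.
- bot.job_done(): hands the job in; it is judged then, once.
Trained networks look in a picture, given as the dict that the camera call returned (one of the last four; its "shot" number tells which), for a name from the list of things; names that differ only in an ending like _2 or _b are one class to them, and where a whole thing is asked for, a point or a joint stands for the part that bears it (a point fixed in the world has none). Each returns a list of dicts, best first, with "p" (0 to 1); they miss things now and then, are a little off and sometimes report something else, mostly with a low value. They report only what shows in the picture. A call takes as long as a camera call.
- bot.find_in(picture, name): "xyz" ([x, y, z] in m, in the coordinates of the camera as it stood for that picture, good to about 4 mm: the middle of the surface that is visible of it).
- bot.regions_of(picture, name): "mask" (480x640 bool, what is visible of it).
- bot.place_of(picture, name): "xyz" ([x, y, z] in m, in the coordinates of the camera as it stood for that picture, good to about 4 mm: a listed point, or the origin of a listed thing).
The state is a dict: "clock": time; "joint_pos": joint angles; "joint_vel": joint speeds; "tau": joint torques, N m; "eef_pos": TCP position; "tool_rot": TCP orientation; "ft_force": force on the tool from outside, world axes, zero at the start; "ft_torque": the same for the moment, N m; "grip_width": finger opening in m; "grasp_force": force on a finger pad.
Only numpy, scipy, OpenCV 4.12 (cv2) and the standard library are available. Lean on these libraries where they do the work, as an engineer would, in place of code of your own. Each camera call takes 0.05 s, during which the arm holds its last target. There are 200 camera calls.

## Working session

There is one attempt and no reset: what is moved stays moved. The work goes in short steps, Python scripts to look and compute and a tool call to move; the robot and the scene stay as the last step left them, time stands still between calls to the robot, and variables do not carry over. Pictures are saved under pics/ and viewed, at most 10 in all, crops included, and the job is handed in when it is done.

Besides the shell and the picture viewer there is one more tool, called as name(argument=value, ...) on one line, values as JSON. carry_out: Moves the arm, as the interface text tells. Its arguments: {"type":"object","properties":{"increments":{"type":"array","items":{"type":"number"}}},"required":["increments"]}

```bash
ls; mkdir -p pics; cat > h.py <<'E'
import numpy as np, cv2
from scipy.spatial.transform import Rotation as R
from workcell import bot
def w(pic,p):
    a=np.array(pic["attitude"]); r=a if a.shape==(3,3) else R.from_quat(a).as_matrix()
    return r@np.array(p)+np.array(pic["eye"])
def cloud(pic,mask):
    v,u=np.nonzero(mask&(pic["range_z"]>0)); z=pic["range_z"][v,u]
    n=cv2.undistortPoints(np.stack([u,v],1).astype(np.float32)[:,None],pic["mtx"],np.array(pic["D"]))[:,0]
    a=np.array(pic["attitude"]); r=a if a.shape==(3,3) else R.from_quat(a).as_matrix()
    return (r@np.c_[n*z[:,None],z].T).T+np.array(pic["eye"])
E
python3 - <<'E'
from h import *
np.set_printoptions(precision=4,suppress=True)
print(bot.get_obs())
P={}
for c in ("scene","top"):
    p=bot.camera(c); P[c]=p; cv2.imwrite(f"pics/{c}0.png",p["pixels"])
    print(c,p["eye"],p["attitude"])
    for n in "spot_near spot_mid spot_far griddle case bay_left bay_middle bay_right lid_edge lid_hinge oil_bottle spray soda_can".split():
        r=bot.place_of(p,n)
        print(n,[(round(d["p"],2),w(p,d["xyz"])) for d in r[:3]])
E
```

```text
pics
{'clock': 0.0, 'joint_pos': array([-1.305 ,  0.2414,  0.0037,  1.3352, -0.    ,  1.5708]), 'joint_vel': array([ 0.0003, -0.0004,  0.0011,  0.0001, -0.0006,  0.0025]), 'tau': array([ -0.0001, -37.2318,  25.2407,   0.0168,   0.    ,   0.    ]), 'eef_pos': array([ 0.1312, -0.4818,  0.2304]), 'tool_rot': array([ 0.9912,  0.1325, -0.0001, -0.001 ]), 'ft_force': array([0.4765, 0.7549, 0.3079]), 'ft_torque': array([-0.0349, -0.0274, -0.011 ]), 'grasp_force': 0.0, 'grip_width': 0.08481975553714725}
scene [ 0.2191 -0.8275  0.5325] [ 0.8562 -0.21    0.1208 -0.4563]
spot_near [(0.6, array([ 0.4196, -0.2946,  0.0093]))]
spot_mid [(0.66, array([ 0.5043, -0.2793,  0.0072]))]
spot_far [(0.88, array([ 0.587 , -0.2694,  0.0044]))]
griddle [(0.67, array([ 0.5062, -0.2773,  0.0018]))]
case [(0.92, array([0.5729, 0.0455, 0.0011]))]
bay_left []
bay_middle [(0.55, array([0.5663, 0.0454, 0.0004]))]
bay_right [(0.75, array([ 0.5668, -0.0354,  0.003 ]))]
lid_edge [(0.95, array([0.5396, 0.0406, 0.1212])), (0.55, array([ 0.5869, -0.2682,  0.0052]))]
lid_hinge [(0.77, array([0.6489, 0.0481, 0.0175]))]
oil_
[... 283 characters left out ...]
]
spot_far [(0.71, array([ 0.5927, -0.2681,  0.0119]))]
griddle [(0.91, array([ 0.5065, -0.2823, -0.0002]))]
case [(0.57, array([ 0.5707,  0.048 , -0.0036]))]
bay_left [(0.67, array([0.5605, 0.1248, 0.0017]))]
bay_middle [(0.95, array([0.5653, 0.0477, 0.0041]))]
bay_right [(0.91, array([ 0.5661, -0.0267,  0.0046]))]
lid_edge [(0.86, array([0.5353, 0.0434, 0.1215]))]
lid_hinge [(0.56, array([0.6503, 0.0483, 0.017 ])), (0.49, array([0.5579, 0.1209, 0.0051]))]
oil_bottle [(0.72, array([0.5329, 0.0444, 0.1212])), (0.57, array([0.7696, 0.0566, 0.0024]))]
spray [(0.85, array([ 0.7755, -0.1247, -0.0019]))]
soda_can [(0.61, array([ 0.3712, -0.495 , -0.0024])), (0.3, array([0.5358, 0.0457, 0.1208]))]
```

View pics/scene0.png

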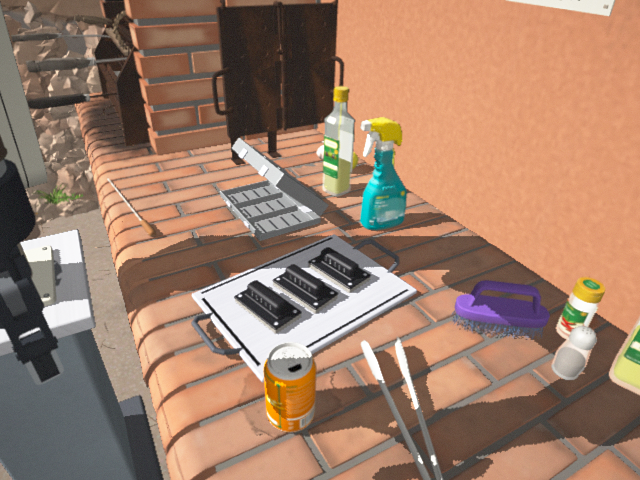

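View pics/top0.png

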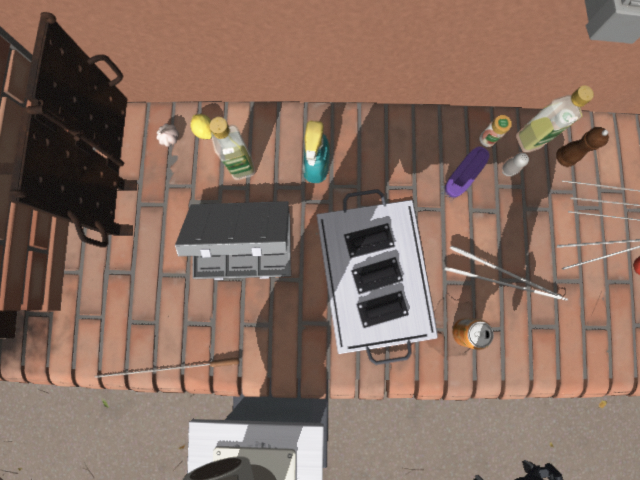

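```bash
python3 - <<'E'
from h import *
np.set_printoptions(precision=4,suppress=True)
p=bot.camera("top")
full=np.ones((480,640),bool)
v,u=np.nonzero(full&(p["range_z"]>0))
c=cloud(p,full)
print(R.from_quat(bot.get_obs()["tool_rot"]).as_matrix())
# grips: z 0.04-0.056 in griddle zone
m=(c[:,2]>.042)&(c[:,2]<.06)&(c[:,0]>.37)&(c[:,0]<.65)&(c[:,1]<-.15)&(c[:,1]>-.4)
im=np.zeros((480,640),np.uint8); im[v[m],u[m]]=255
n,l,s,ce=cv2.connectedComponentsWithStats(im)
for i in range(1,n):
    if s[i,4]<60: continue
    k=(l[v,u]==i)&m; r=cv2.minAreaRect(c[k][:,:2].astype(np.float32)*1000)
    print("grip",s[i,4],r,np.median(c[k][:,2]))
for lo,hi,n in((.006,.014,"plate"),(.012,.02,"walls")):
    if n=="plate": m=(c[:,2]>lo)&(c[:,2]<hi)&(c[:,0]>.33)&(c[:,0]<.69)&(c[:,1]<-.13)&(c[:,1]>-.43)
    else: m=(c[:,2]>lo)&(c[:,2]<hi)&(c[:,0]>.45)&(c[:,0]<.7)&(c[:,1]<.2)&(c[:,1]>-.1)
    print(n,m.sum(),cv2.minAreaRect(c[m][:,:2].astype(np.float32)*1000))
mk=bot.regions_of(p,"case_lid")
for d in mk[:1]:
    q=cloud(p,d["mask"]); print("lid",d["p"],len(q),np.percentile(q,[2,50,98],axis=0))
    q=q[q[:,2]>.03];A=np.c_[q[:,:2],np.ones(len(q))];f=np.linalg.lstsq(A,q[:,2],rcond=None)[0];print(f)
E
```

```text
[[ 0.9649  0.2627 -0.    ]
 [ 0.2627 -0.9649  0.    ]
 [ 0.     -0.     -1.    ]]
grip 342 ((586.4921875, -261.954345703125), (24.226821899414062, 80.54959869384766), 15.349048614501953) 0.048506968507518566
grip 352 ((503.0993347167969, -280.990966796875), (24.087291717529297, 81.62122344970703), 18.388578414916992) 0.04859898600586943
grip 345 ((424.3608703613281, -292.8534240722656), (21.835926055908203, 85.21615600585938), 16.512897491455078) 0.04830036253903214
plate 9841 ((505.67486572265625, -281.453857421875), (370.2049560546875, 240.0254669189453), 9.752805709838867)
walls 370 ((562.2548217773438, 45.699127197265625), (147.58177185058594, 237.94937133789062), 3.652256965637207)
lid 0.9 5643 [[ 0.5353 -0.0689  0.0427]
 [ 0.5915  0.0454  0.1134]
 [ 0.6679  0.1631  0.1453]]
[-0.7469 -0.0312  0.5519]
```

The scene picture shows the lid part open at (270,175), three pads on the griddle around (265,300), (305,285) and (340,265), and the can at (290,390). The top view agrees: lid at (235,230), pads at (383,308), (378,274) and (370,240). The network positions fit, except for the stray top `spot_near`, which sits on the can. Next I move in front of the lid edge with shut fingers.

carry_out(increments=[0, 0, 0, 0, 0.112, 0, 0, 0, 0, 0.112, 0, 2.9, -3.9, 0, 0, 0, 2.9, -3.9, 0, 0, 0, 2.9, -3.9, 0, 0])

```text
clock: 2.12
eef_pos: [0.214, -0.3608, 0.2313]
tool_rot: [1.0, 0.02, 0.0, 0.0]
ft_force: [1.2, -0.1, 0.0]
grip_width: -0.0
grasp_force: 0.0
```

carry_out(increments=[0, 2.9, -3.9, 0, 0, 0, 2.9, -3.9, 0, 0, 0, 2.9, -3.9, 0, 0, 0, 2.9, -3.9, 0, 0, 0, 2.9, -3.9, 0, 0])

```text
clock: 2.75
eef_pos: [0.3509, -0.1597, 0.2316]
tool_rot: [1.0, 0.021, 0.0, 0.0]
ft_force: [0.2, -1.1, 0.5]
grip_width: 0.0001
grasp_force: 0.0
```

```bash
python3 - <<'E'
from h import *
np.set_printoptions(precision=4,suppress=True)
p=bot.camera("top")
c=cloud(p,np.ones((480,640),bool))
def yaw(q): 
    q=q[:,:2]-np.median(q[:,:2],0); e,v=np.linalg.eigh(q.T@q); d=v[:,1]; return np.degrees(np.arctan2(d[1],d[0]))
for x,y in((.4244,-.2929),(.503,-.281),(.5865,-.262)):
    near=np.hypot(c[:,0]-x,c[:,1]-y)
    k=(near<.06)&(c[:,2]>.036)&(c[:,2]<.06); g=c[k]; e=g[:,:2]
    k2=(abs(c[:,0]-x)<.05)&(near<.068)&(c[:,2]>.018)&(c[:,2]<.06); b=c[k2]
    print(len(g),e.mean(0),(e.min(0)+e.max(0))/2,yaw(g),len(b),b[:,:2].mean(0),yaw(b),cv2.minAreaRect(b[:,:2].astype(np.float32)*1000))
o=bot.get_obs();print(o["eef_pos"],o["joint_pos"],o["tool_rot"])
E
```

```text
351 [ 0.4244 -0.292 ] [ 0.4242 -0.2927] 106.3535276283172 1256 [ 0.4266 -0.29  ] 101.34261327406253 ((438.8763427734375, -288.8766784667969), (88.73159790039062, 113.63248443603516), 16.369094848632812)
361 [ 0.5025 -0.28  ] [ 0.5024 -0.2812] 108.44811997266495 1229 [ 0.5006 -0.2811] 101.2153329468544 ((502.6148681640625, -281.21905517578125), (119.90634155273438, 94.75208282470703), 86.45938110351562)
358 [ 0.5854 -0.2613] [ 0.5862 -0.2624] 105.57899325483433 1154 [ 0.5841 -0.2615] 103.17928074394806 ((572.43798828125, -265.67755126953125), (89.60527038574219, 110.14801788330078), 15.448212623596191)
[ 0.3536 -0.1556  0.2316] [-0.4182  0.0131 -0.2588  1.2971  0.0045  2.6757] [ 0.9997  0.0239  0.0018 -0.0017]
```

carry_out(increments=[0, 0, 0, 0, -0.18, 0, 0, 0, 0, -0.18, 0, 0, 0, 0, -0.18, 0, 0, 0, 0, -0.18, 0, 0, 0, 0, -0.18])

```text
clock: 3.42
eef_pos: [0.35, -0.1612, 0.2314]
tool_rot: [0.89, 0.456, 0.0, 0.0]
ft_force: [-0.2, 0.1, -0.4]
grip_width: 0.0001
grasp_force: 0.0
```

carry_out(increments=[0, 0, 0, 0, -0.18, 0, 0, 0, 0, -0.18, 0, 0, 0, 0, -0.18, 0, 4.2, 2.3, 0, 0, 0, 4.2, 2.3, 1, 0])

```text
clock: 4.05
eef_pos: [0.4046, -0.0814, 0.2221]
tool_rot: [0.739, 0.674, 0.001, 0.001]
ft_force: [0.5, -0.9, 0.2]
grip_width: -0.0001
grasp_force: 0.0
```

carry_out(increments=[0, 4.2, 2.3, 3, 0, 0, 4.2, 2.3, 3, 0, 0, 4.2, 2.3, 3, 0, 0, 0, 0, 3, 0, 0, 0, 0, 0, 0])

```text
clock: 4.68
eef_pos: [0.481, 0.0381, 0.099]
tool_rot: [0.737, 0.675, -0.003, -0.002]
ft_force: [-0.2, 0.1, -0.0]
grip_width: -0.0
grasp_force: 0.0
```

carry_out(increments=[0, 0.2, 2.0, 0, 0, 0, 0.2, 1.7, 0, 0, 0, 0.1, 1.6, -1.3, 0, 0, 0.1, 1.6, -1.2, 0, 0, 0.1, 1.5, -0.8, 0])

```text
clock: 5.3
eef_pos: [0.5672, 0.0374, 0.1366]
tool_rot: [0.738, 0.675, 0.001, -0.001]
ft_force: [-3.0, 2.6, 0.1]
grip_width: -0.0001
grasp_force: 1.4
```

carry_out(increments=[0, 0.1, 1.5, -0.7, 0, 0, 0.1, 1.5, -0.5, 0, 0, 0.1, 1.5, -0.3, 0, 0, 0.1, 1.0, -0.1, 0, 0, 0, 0, 0, 0])

```text
clock: 5.92
eef_pos: [0.6236, 0.0358, 0.1513]
tool_rot: [0.738, 0.675, 0.001, 0.001]
ft_force: [-1.1, -0.7, 0.0]
grip_width: -0.0002
grasp_force: 0.0
```

```bash
cat > lid.py <<'E'
from h import *
np.set_printoptions(precision=4,suppress=True)
for c in ("scene","top"):
    p=bot.camera(c); 
    if c=="scene": cv2.imwrite("pics/lid.png",p["pixels"])
    for n in("lid_edge","lid_hinge"): print(c,n,[(round(d["p"],2),w(p,d["xyz"])) for d in bot.place_of(p,n)[:1]])
E
python3 lid.py
```

```text
scene lid_edge [(0.79, array([0.6417, 0.0475, 0.1735]))]
scene lid_hinge [(0.66, array([0.6552, 0.049 , 0.014 ]))]
top lid_edge []
top lid_hinge [(0.64, array([0.653 , 0.0475, 0.0151]))]
```

carry_out(increments=[0, 0.1, 1.0, 0, 0, 0, 0, 0, 0, 0, 0, 0, -2, 0, 0, 0, 0, -2, 0, -0.185, 4.5, 0, 0, 0, -0.185])

```text
clock: 6.85
eef_pos: [0.5919, 0.0403, 0.1504]
tool_rot: [0.599, 0.801, -0.0, -0.0]
ft_force: [1.3, 0.0, 0.1]
grip_width: 0.0169
grasp_force: 0.0
```

carry_out(increments=[4.5, -4.7, -1.5, 0.5, 0, 4.5, -4.7, -1.5, 1, 0, 4.5, -4.7, -1.5, 1, 0, 4.5, -4.7, -1.5, 1, 0, 4.5, -4.7, -1.5, 1, 0])

```text
clock: 7.48
eef_pos: [0.5863, -0.2081, 0.105]
tool_rot: [0.601, 0.799, 0.0, 0.0]
ft_force: [0.9, 0.2, 0.1]
grip_width: 0.0448
grasp_force: 0.0
```

carry_out(increments=[4.5, -4.7, -1.5, 1, 0, 4.5, 0, 0, 0, 0, 4.5, 0, 0, 0, 0, 4.5, 0, 0, 0, 0, 4.5, 0, 0, 0, 0])

```text
clock: 8.1
eef_pos: [0.5852, -0.2545, 0.0958]
tool_rot: [0.6, 0.8, 0.0, 0.0]
ft_force: [-1.0, 0.1, 0.5]
grip_width: 0.0452
grasp_force: 0.0
```

```bash
python3 lid.py; python3 - <<'E'
from h import *
p=bot.camera("scene"); o=bot.get_obs()
print(o["eef_pos"],R.from_quat(o["tool_rot"]).as_matrix(),o["ft_force"],o["grip_width"],o["joint_pos"])
for n in("spot_near","spot_mid","spot_far"): print(n,[(round(d["p"],2),w(p,d["xyz"])) for d in bot.place_of(p,n)[:1]])
im=p["pixels"]; cv2.imwrite("pics/a.png",cv2.resize(im[80:400,150:450],None,fx=1.8,fy=1.8))
E
```

```text
scene lid_edge [(0.7, array([0.6544, 0.0472, 0.1727]))]
scene lid_hinge [(0.93, array([0.6523, 0.0508, 0.0159]))]
top lid_edge [(0.73, array([0.6472, 0.0506, 0.1693]))]
top lid_hinge [(0.6, array([0.6517, 0.0507, 0.0149]))]
[ 0.58477402 -0.25550541  0.09541937] [[-2.77621035e-01  9.60690660e-01  1.26914449e-04]
 [ 9.60690663e-01  2.77621045e-01 -7.75932975e-05]
 [-1.09777278e-04  1.00383995e-04 -9.99999989e-01]] [-0.27998842 -0.49668635 -0.62147922] 0.04492297992863348 [-4.11922408e-01  5.94122035e-01  1.82823425e-01  1.15935035e+00
 -2.02898885e-05  8.77556998e-01]
spot_near [(0.55, array([ 0.42275546, -0.29841288,  0.00796252]))]
spot_mid [(0.91, array([ 0.50315735, -0.28028652,  0.01118132]))]
spot_far [(0.6, array([ 0.58937048, -0.2704657 ,  0.00582704]))]
```

View pics/a.png

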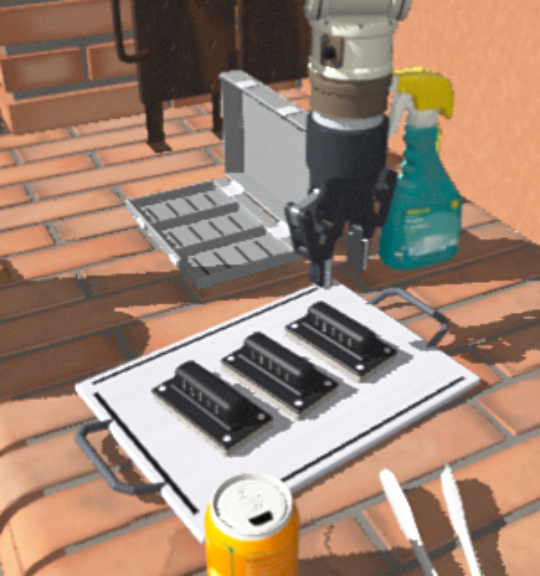

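The lid stands upright at about 1.57, the bays are clear, and the gripper hovers over the far end of the plate. Now I take the far pad.

carry_out(increments=[4.5, -0.6, 0, 1.5, 0.05, 4.5, -0.5, 0, 1.5, 0, 4.5, 0, 0, 1.5, 0, 4.5, 0, 0, 1.5, 0, 4.5, 0, 0, 0.9, 0])

```text
clock: 9.22
eef_pos: [0.5868, -0.2659, 0.0247]
tool_rot: [0.621, 0.784, -0.0, -0.001]
ft_force: [0.0, -0.5, -0.2]
grip_width: 0.0451
grasp_force: 0.0
```

carry_out(increments=[0, 0, 0, 0, 0, 0, 0, 0, 0, 0, 0, 0, 0, 0, 0, 0, 0, 0, 0, 0, 0, 0, 0, 0, 0])

```text
clock: 9.85
eef_pos: [0.5875, -0.2664, 0.0265]
tool_rot: [0.621, 0.784, 0.0, 0.0]
ft_force: [-0.2, 0.2, -1.3]
grip_width: 0.0231
grasp_force: 61.0
```

carry_out(increments=[0, 0, 0, 0.1, 0, 0, 0, 0, 0.1, 0, 0, 0, 0, 0.1, 0, 0, 0, 0, 0, 0, 0, 0, 0, 0, 0])

```text
clock: 10.48
eef_pos: [0.5882, -0.2666, 0.0258]
tool_rot: [0.621, 0.784, 0.0, 0.001]
ft_force: [-2.3, 1.6, 9.9]
grip_width: 0.0231
grasp_force: 62.5
```

carry_out(increments=[0, 0.2, 0, 0.1, 0, 0, 0.2, 0, 0, 0, 0, 0.2, 0, 0, 0, 0, 0.2, 0, 0, 0, 0, 0.2, 0, 0, 0])

```text
clock: 11.1
eef_pos: [0.5882, -0.2587, 0.0259]
tool_rot: [0.621, 0.784, 0.0, 0.004]
ft_force: [1.8, -2.7, 10.1]
grip_width: 0.0233
grasp_force: 62.7
```

carry_out(increments=[0, 0.2, 0, 0, 0, 0, 0.2, 0, 0, 0, 0, 0.2, 0, 0, 0, 0, 0.2, 0, 0, 0, 0, 0.2, 0, 0, 0])

```text
clock: 11.72
eef_pos: [0.586, -0.249, 0.0259]
tool_rot: [0.621, 0.784, 0.001, 0.004]
ft_force: [1.8, -2.9, 9.4]
grip_width: 0.0229
grasp_force: 62.7
```

carry_out(increments=[0, -0.2, 0, 0.2, 0, 0, -0.2, 0, 0, 0, 0, -0.2, 0, 0, 0, 0, -0.2, 0, 0, 0, 0, -0.2, 0, 0, 0])

```text
clock: 12.35
eef_pos: [0.5887, -0.2564, 0.0258]
tool_rot: [0.62, 0.784, 0.002, 0.004]
ft_force: [-1.0, 4.5, 19.2]
grip_width: 0.0227
grasp_force: 63.8
```

carry_out(increments=[0, -0.2, 0, 0, 0, 0, -0.2, 0, 0, 0, 0, -0.2, 0, 0, 0, 0, -0.2, 0, 0, 0, 0, -0.2, 0, 0, 0])

```text
clock: 12.98
eef_pos: [0.591, -0.2662, 0.0258]
tool_rot: [0.62, 0.784, 0.002, 0.004]
ft_force: [-1.0, 4.0, 19.0]
grip_width: 0.0228
grasp_force: 63.8
```

carry_out(increments=[0, 0.2, 0, 0, 0, 0, 0.2, 0, 0, 0, 0, 0.2, 0, 0, 0, 0, 0.2, 0, 0, 0, 0, 0.2, 0, 0, 0])

```text
clock: 13.6
eef_pos: [0.5898, -0.2599, 0.0259]
tool_rot: [0.621, 0.784, 0.001, 0.007]
ft_force: [1.1, -4.4, 15.8]
grip_width: 0.0228
grasp_force: 63.5
```

carry_out(increments=[0, 0.2, 0, 0, 0, 0, 0.2, 0, 0, 0, 0, 0.2, 0, 0, 0, 0, 0.2, 0, 0, 0, 0, 0.2, 0, 0, 0])

```text
clock: 14.22
eef_pos: [0.5877, -0.2501, 0.0259]
tool_rot: [0.621, 0.784, 0.001, 0.007]
ft_force: [1.4, -4.5, 14.7]
grip_width: 0.0227
grasp_force: 63.5
```

carry_out(increments=[0, 0, 0, -3, 0, 0, 0, 0, -4, 0, 0, 0, 0, -2, -0.172, 0, 0, 0, 0, -0.172, 0, 0, 0, 0, -0.172])

```text
clock: 14.85
eef_pos: [0.5831, -0.247, 0.1107]
tool_rot: [0.398, 0.917, -0.0, 0.0]
ft_force: [-0.7, -0.0, -1.9]
grip_width: 0.0231
grasp_force: 61.0
```

carry_out(increments=[0, 0, 0, 0, -0.172, 0, 0, 0, 0, -0.172, 0, 0, 0, 0, -0.172, 0, 0, 0, 0, -0.172, 0, 0, 0, 0, -0.172])

```text
clock: 15.48
eef_pos: [0.5828, -0.2468, 0.11]
tool_rot: [-0.021, 1.0, 0.0, -0.0]
ft_force: [-0.0, -0.4, -1.1]
grip_width: 0.0226
grasp_force: 61.0
```

```bash
python3 - <<'E'
from h import *
np.set_printoptions(precision=4,suppress=True)
o=bot.get_obs(); print(o["eef_pos"],R.from_quat(o["tool_rot"]).as_matrix()[:,0],o["ft_force"],o["grip_width"],o["joint_pos"])
p=bot.camera("top"); c=cloud(p,np.ones((480,640),bool))
m=(c[:,2]>.011)&(c[:,2]<.022)&(c[:,0]>.45)&(c[:,0]<.645)&(c[:,1]<.2)&(c[:,1]>-.1)
print("walls",m.sum(),cv2.minAreaRect(c[m][:,:2].astype(np.float32)*1000), c[m].min(0),c[m].max(0))
for cam in ("top","scene"):
    if cam=="scene": p=bot.camera(cam)
    for n in("bay_left","bay_middle","bay_right","case","spot_near","spot_mid","spot_far","griddle"): print(cam,n,[(round(d["p"],2),w(p,d["xyz"])) for d in bot.place_of(p,n)[:1]])
cv2.imwrite("pics/b.png",cv2.resize(p["pixels"][80:400,150:450],None,fx=1.8,fy=1.8))
E
```

```text
[ 0.5828 -0.2468  0.11  ] [-0.9991 -0.0419  0.0003] [-0.0355 -0.4312 -1.1101] 0.022635822987743397 [-0.4006  0.5732  0.1865  1.1844  0.     -0.4425]
walls 1253 ((567.263671875, 46.388938903808594), (158.14866638183594, 240.68704223632812), 0.7669132947921753) [ 0.4874 -0.0748  0.011 ] [0.645  0.1673 0.0217]
top bay_left [(0.89, array([0.5624, 0.1243, 0.0019]))]
top bay_middle [(0.95, array([0.57  , 0.0473, 0.0066]))]
top bay_right [(0.95, array([ 0.5648, -0.0303,  0.0001]))]
top case [(0.69, array([ 0.5713,  0.0464, -0.0006]))]
top spot_near []
top spot_mid []
top spot_far []
top griddle [(0.17, array([0.5584, 0.1259, 0.0056]))]
scene bay_left [(0.75, array([0.5614, 0.1237, 0.0025]))]
scene bay_middle [(0.91, array([ 0.5659,  0.0477, -0.0005]))]
scene bay_right [(0.62, array([ 0.5687, -0.0334,  0.0021]))]
scene case [(0.65, array([0.5744, 0.0462, 0.0022]))]
scene spot_near [(0.67, array([ 0.4201, -0.2964,  0.0105]))]
scene spot_mid [(0.86, array([ 0.5042, -0.2802,  0.0086]))]
scene spot_far [(0.58, array([ 0.5918, -0.2724,  0.0088]))]
scene griddle [(0.69, array([0.6486, 0.0526, 0.0195]))]
```

View pics/b.png

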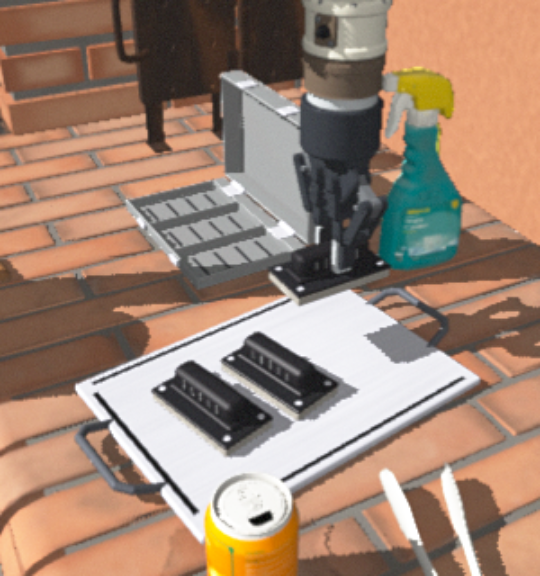

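carry_out(increments=[0, 0.14, 4.3, 0, 0, 0, 0.14, 4.3, 0, 0, 0, 0.14, 4.3, 0, 0, 0, 0.14, 4.3, 0, 0, 0, 0.14, 4.3, 0, 0])

```text
clock: 17.0
eef_pos: [0.568, -0.0309, 0.1105]
tool_rot: [-0.018, 1.0, -0.0, 0.0]
ft_force: [0.4, 0.8, -0.6]
grip_width: 0.0227
grasp_force: 61.0
```

carry_out(increments=[0, 0, 0, 3, 0, 0, 0, 0, 3, 0, 0, 0, 0, 1.5, 0, 0, 0, 0, 0.7, 0, 0, 0, 0, 0.4, 0])

```text
clock: 17.62
eef_pos: [0.5688, -0.0326, 0.0247]
tool_rot: [-0.018, 1.0, -0.0, 0.001]
ft_force: [-0.3, 0.0, -0.4]
grip_width: 0.023
grasp_force: 61.1
```

carry_out(increments=[0, 0, 0, 0.2, 0, 0, 0, 0, 0.2, 0, 0, 0, 0, 0.1, 0, 0, 0, 0, 0.1, 0, 0, 0, 0, 0, 0])

```text
clock: 18.25
eef_pos: [0.5684, -0.0323, 0.0188]
tool_rot: [-0.018, 1.0, -0.0, 0.0]
ft_force: [-0.8, 0.1, 1.7]
grip_width: 0.023
grasp_force: 61.4
```

carry_out(increments=[3.8, 0, 0, 0, 0, 3.8, 0, 0, 0, 0, 3.8, 0, 0, 0, 0, 3.8, 0, 0, -3, 0, 3.8, 0, 0, -5, 0])

```text
clock: 18.88
eef_pos: [0.5662, -0.0322, 0.097]
tool_rot: [-0.018, 1.0, 0.0, -0.003]
ft_force: [-0.3, -0.2, -0.8]
grip_width: 0.0382
grasp_force: 0.0
```

carry_out(increments=[4.5, 1.5, -4.9, 0, 0, 4.5, 1.5, -4.9, 0, 0, 4.5, 1.5, -4.9, 0, 0, 4.5, 1.5, -4.9, 0, 0, 4.5, 1.5, -4.9, 0, 0])

```text
clock: 19.5
eef_pos: [0.5015, -0.2814, 0.0984]
tool_rot: [-0.018, 1.0, -0.0, 0.0]
ft_force: [1.7, -0.5, -0.6]
grip_width: 0.0449
grasp_force: 0.0
```

carry_out(increments=[4.5, 0, 0, 0, 0.172, 4.5, 0, 0, 0, 0.172, 4.5, 0, 0, 0, 0.172, 4.5, 0, 0, 0, 0.172, 4.5, 0, 0, 0, 0.172])

```text
clock: 20.12
eef_pos: [0.502, -0.2799, 0.0982]
tool_rot: [0.403, 0.915, 0.0, -0.0]
ft_force: [0.0, 0.1, 0.0]
grip_width: 0.0447
grasp_force: 0.0
```

carry_out(increments=[4.5, 0, 0, 0, 0.172, 4.5, 0, 0, 0, 0.172, 4.5, 0, 0, 0, 0.172, 4.5, 0, 0, 0, 0, 4.5, 0, 0, 0, 0])

```text
clock: 20.75
eef_pos: [0.502, -0.2798, 0.0982]
tool_rot: [0.62, 0.785, -0.0, -0.0]
ft_force: [-1.7, -0.2, 0.8]
grip_width: 0.0454
grasp_force: 0.0
```

```bash
python3 - <<'E'
from h import *
np.set_printoptions(precision=4,suppress=True)
p=bot.camera("scene"); o=bot.get_obs(); print(o["eef_pos"],R.from_quat(o["tool_rot"]).as_matrix()[:,0],o["ft_force"],o["grip_width"])
cv2.imwrite("pics/c.png",cv2.resize(p["pixels"][80:400,150:450],None,fx=1.8,fy=1.8))
E
```

```text
[ 0.502  -0.2798  0.0983] [-0.2309  0.973   0.0001] [-0.683   0.1063 -0.318 ] 0.044797308305584024
```

View pics/c.png

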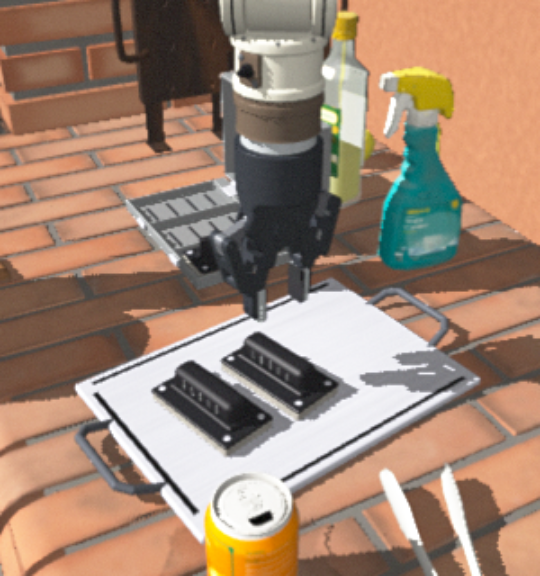

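The first pad is in the right bay (partly visible at (210,260)) and the gripper is over the middle pad. I take that one and test it the same way.

carry_out(increments=[4.5, 0, 0.1, 1.5, 0, 4.5, 0, 0, 2, 0, 4.5, 0, 0, 2, 0, 4.5, 0, 0, 1.3, 0, 4.5, 0, 0, 0.6, 0])

```text
clock: 21.42
eef_pos: [0.5024, -0.2792, 0.0229]
tool_rot: [0.621, 0.784, -0.0, -0.001]
ft_force: [-0.3, 0.5, 1.1]
grip_width: 0.045
grasp_force: 0.0
```

carry_out(increments=[0, 0, 0, 0, 0, 0, 0, 0, 0, 0, 0, 0, 0, 0, 0, 0, 0, 0, 0.1, 0, 0, 0, 0, 0.2, 0])

```text
clock: 22.05
eef_pos: [0.5032, -0.2797, 0.0245]
tool_rot: [0.621, 0.784, 0.0, 0.001]
ft_force: [-7.2, 5.0, 26.4]
grip_width: 0.0228
grasp_force: 68.6
```

carry_out(increments=[0, 0.2, 0, 0.1, 0, 0, 0.2, 0, 0, 0, 0, 0.2, 0, 0, 0, 0, 0.2, 0, 0, 0, 0, 0.2, 0, 0, 0])

```text
clock: 22.68
eef_pos: [0.5043, -0.2762, 0.0248]
tool_rot: [0.622, 0.783, -0.002, 0.007]
ft_force: [0.6, -10.7, 9.6]
grip_width: 0.0231
grasp_force: 66.4
```

carry_out(increments=[0, 0.2, 0, 0, 0, 0, 0.2, 0, 0, 0, 0, 0.2, 0, 0, 0, 0, 0.2, 0, 0, 0, 0, 0.2, 0, 0, 0])

```text
clock: 23.3
eef_pos: [0.5039, -0.266, 0.0249]
tool_rot: [0.622, 0.783, -0.001, 0.008]
ft_force: [3.9, -10.3, 9.2]
grip_width: 0.0227
grasp_force: 66.1
```

carry_out(increments=[0, -0.2, 0, 0, 0, 0, -0.2, 0, 0, 0, 0, -0.2, 0, 0, 0, 0, -0.2, 0, 0, 0, 0, -0.2, 0, 0, 0])

```text
clock: 23.92
eef_pos: [0.5041, -0.2661, 0.0245]
tool_rot: [0.62, 0.785, 0.005, 0.001]
ft_force: [0.4, 18.8, 22.5]
grip_width: 0.0232
grasp_force: 67.9
```

carry_out(increments=[0, -0.2, 0, 0, 0, 0, -0.2, 0, 0, 0, 0, -0.2, 0, 0, 0, 0, -0.2, 0, 0, 0, 0, -0.2, 0, 0, 0])

```text
clock: 24.55
eef_pos: [0.5048, -0.2704, 0.0244]
tool_rot: [0.618, 0.786, 0.008, -0.003]
ft_force: [-3.8, 28.3, 28.4]
grip_width: 0.023
grasp_force: 70.0
```

carry_out(increments=[0, 0, 0, -3, 0, 0, 0, 0, -4, 0, 0, 0, 0, -2, -0.172, 0, 0, 0, 0, -0.172, 0, 0, 0, 0, -0.172])

```text
clock: 25.18
eef_pos: [0.5032, -0.2797, 0.1109]
tool_rot: [0.398, 0.917, -0.0, 0.001]
ft_force: [0.5, 0.5, -2.5]
grip_width: 0.0229
grasp_force: 64.8
```

carry_out(increments=[0, 0, 0, 0, -0.172, 0, 0, 0, 0, -0.172, 0, 0, 0, 0, -0.172, 0, 0, 0, 0, -0.172, 0, 0, 0, 0, -0.172])

```text
clock: 25.8
eef_pos: [0.5028, -0.2795, 0.1102]
tool_rot: [-0.021, 1.0, 0.0, -0.0]
ft_force: [-0.3, -0.6, -1.7]
grip_width: 0.0227
grasp_force: 64.8
```

carry_out(increments=[0, -0.85, 4.45, 0, 0, 0, -0.85, 4.45, 0, 0, 0, -0.85, 4.45, 0, 0, 0, -0.85, 4.45, 0, 0, 0, -0.85, 4.45, 0, 0])

```text
clock: 26.42
eef_pos: [0.5375, -0.0543, 0.1104]
tool_rot: [-0.018, 1.0, -0.0, 0.0]
ft_force: [0.5, 0.1, -2.5]
grip_width: 0.0231
grasp_force: 64.7
```

carry_out(increments=[0, -0.85, 4.45, 0, 0, 0, -0.85, 4.45, 0, 0, 0, -0.85, 4.45, 0, 0, 0, -0.85, 4.45, 0, 0, 0, 0, 0, 0, 0])

```text
clock: 27.05
eef_pos: [0.5653, 0.1267, 0.1102]
tool_rot: [-0.021, 1.0, 0.0, 0.0]
ft_force: [0.1, -1.6, -1.3]
grip_width: 0.0232
grasp_force: 64.8
```

```bash
python3 - <<'E'
from h import *
np.set_printoptions(precision=4,suppress=True)
p=bot.camera("scene"); o=bot.get_obs(); print(o["eef_pos"],R.from_quat(o["tool_rot"]).as_matrix()[:,0],o["ft_force"],o["grip_width"])
cv2.imwrite("pics/d.png",cv2.resize(p["pixels"][80:300,170:420],None,fx=2.4,fy=2.4))
E
```

```text
[0.5648 0.1249 0.1101] [-0.9992 -0.0392  0.0001] [ 0.0101 -0.1685 -2.9122] 0.02257475994343659
```

View pics/d.png

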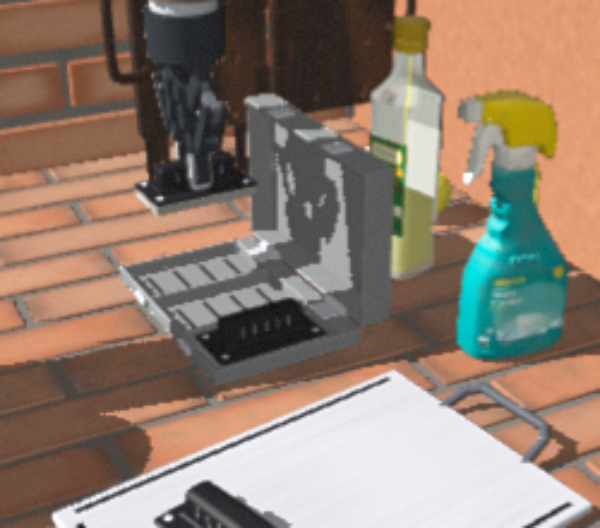

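The first pad lies flat in the right bay around (260,335), and the second is above the left bay around (195,190). Lowering.

carry_out(increments=[0, 0.2, 0, 3, 0, 0, 0, 0, 3, 0, 0, 0, 0, 1.5, 0, 0, 0, 0, 0.7, 0, 0, 0, 0, 0.5, 0])

```text
clock: 27.72
eef_pos: [0.5637, 0.123, 0.0238]
tool_rot: [-0.018, 1.0, 0.0, 0.001]
ft_force: [-0.4, 0.2, -1.3]
grip_width: 0.0229
grasp_force: 64.8
```

carry_out(increments=[0, 0, 0, 0.2, 0, 0, 0, 0, 0.2, 0, 0, 0, 0, 0.1, 0, 0, 0, 0, 0.1, 0, 0, 0, 0, 0, 0])

```text
clock: 28.35
eef_pos: [0.5632, 0.1235, 0.0177]
tool_rot: [-0.018, 1.0, 0.0, 0.0]
ft_force: [-0.1, 0.5, 0.6]
grip_width: 0.0232
grasp_force: 65.0
```

carry_out(increments=[3.8, 0, 0, 0, 0, 3.8, 0, 0, 0, 0, 3.8, 0, 0, 0, 0, 3.8, 0, 0, -3, 0, 3.8, 0, 0, -5, 0])

```text
clock: 28.98
eef_pos: [0.5611, 0.1229, 0.0961]
tool_rot: [-0.018, 1.0, -0.001, -0.003]
ft_force: [-0.2, 0.8, -0.1]
grip_width: 0.0381
grasp_force: 0.0
```

carry_out(increments=[4.5, 1.75, -4.6, 0, 0, 4.5, 1.75, -4.6, 0, 0, 4.5, 1.75, -4.6, 0, 0, 4.5, 1.75, -4.6, 0, 0, 4.5, 1.75, -4.6, 0, 0])

```text
clock: 29.6
eef_pos: [0.4834, -0.1111, 0.0976]
tool_rot: [-0.018, 1.0, -0.0, 0.0]
ft_force: [0.0, -0.7, -0.2]
grip_width: 0.0454
grasp_force: 0.0
```

carry_out(increments=[4.5, 1.75, -4.6, 0, 0, 4.5, 1.75, -4.6, 0, 0, 4.5, 1.75, -4.6, 0, 0, 4.5, 1.75, -4.6, 0, 0, 4.5, 0, 0, 0, 0.172])

```text
clock: 30.22
eef_pos: [0.4195, -0.2994, 0.0975]
tool_rot: [0.073, 0.997, -0.001, 0.0]
ft_force: [-0.4, 0.8, -0.1]
grip_width: 0.0453
grasp_force: 0.0
```

carry_out(increments=[4.5, 0, 0, 0, 0.172, 4.5, 0, 0, 0, 0.172, 4.5, 0, 0, 0, 0.172, 4.5, 0, 0, 0, 0.172, 4.5, 0, 0, 0, 0.172])

```text
clock: 30.85
eef_pos: [0.4206, -0.2961, 0.0974]
tool_rot: [0.48, 0.877, -0.0, 0.0]
ft_force: [0.1, 0.8, 0.4]
grip_width: 0.0449
grasp_force: 0.0
```

carry_out(increments=[4.5, 0, 0, 0, 0.172, 4.5, 0, 0, 0, 0.172, 4.5, 0, 0, 0, 0, 4.5, 0, 0, 0, 0, 4.5, 0, 0, 0, 0])

```text
clock: 31.48
eef_pos: [0.4205, -0.2961, 0.0973]
tool_rot: [0.62, 0.784, -0.0, -0.0]
ft_force: [0.0, -0.6, -0.6]
grip_width: 0.0451
grasp_force: 0.0
```

```bash
python3 - <<'E'
from h import *
np.set_printoptions(precision=4,suppress=True)
p=bot.camera("scene"); o=bot.get_obs(); print(o["eef_pos"],R.from_quat(o["tool_rot"]).as_matrix()[:,0],o["ft_force"],o["grip_width"])
print([(round(d["p"],2),w(p,d["xyz"])) for d in bot.place_of(p,"spot_near")[:1]])
cv2.imwrite("pics/e.png",cv2.resize(p["pixels"][100:400,170:450],None,fx=1.9,fy=1.9))
E
```

```text
[ 0.4206 -0.2961  0.0973] [-0.23    0.9732 -0.    ] [ 0.6127 -0.6123 -0.5799] 0.04524136462813129
[(0.97, array([ 0.4177, -0.2984,  0.0105]))]
```

View pics/e.png

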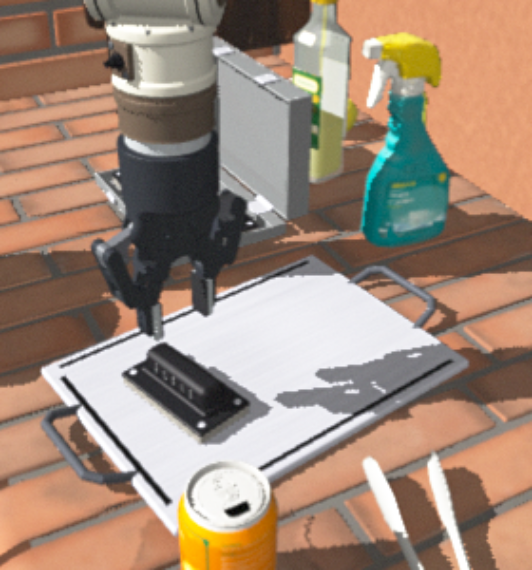

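The gripper is well placed above the last pad (around (185,390)). I grasp it and confirm its grade.

carry_out(increments=[4.5, 0, 0.1, 1.5, 0, 4.5, 0, 0, 2, 0, 4.5, 0, 0, 2, 0, 4.5, 0, 0, 1.2, 0, 4.5, 0, 0, 0.4, 0])

```text
clock: 32.2
eef_pos: [0.4209, -0.2953, 0.0251]
tool_rot: [0.621, 0.784, -0.0, -0.001]
ft_force: [0.2, 1.0, 0.3]
grip_width: 0.0449
grasp_force: 0.0
```

carry_out(increments=[0, 0, 0, 0, 0, 0, 0, 0, 0, 0, 0, 0, 0, 0, 0, 0, 0, 0, 0.1, 0, 0, 0, 0, 0.1, 0])

```text
clock: 32.83
eef_pos: [0.4218, -0.296, 0.0266]
tool_rot: [0.621, 0.784, 0.0, 0.001]
ft_force: [-5.1, 4.0, 21.2]
grip_width: 0.0233
grasp_force: 61.0
```

carry_out(increments=[0, 0.2, 0, 0.1, 0, 0, 0.2, 0, 0.1, 0, 0, 0.2, 0, 0, 0, 0, 0.2, 0, 0, 0, 0, 0.2, 0, 0, 0])

```text
clock: 33.45
eef_pos: [0.4234, -0.2916, 0.0268]
tool_rot: [0.621, 0.784, -0.002, 0.007]
ft_force: [1.2, -6.7, 13.6]
grip_width: 0.0232
grasp_force: 61.5
```

carry_out(increments=[0, 0.2, 0, 0, 0, 0, 0.2, 0, 0, 0, 0, 0.2, 0, 0, 0, 0, 0.2, 0, 0, 0, 0, 0.2, 0, 0, 0])

```text
clock: 34.08
eef_pos: [0.4225, -0.2819, 0.0269]
tool_rot: [0.621, 0.784, -0.001, 0.008]
ft_force: [2.4, -7.7, 12.6]
grip_width: 0.0232
grasp_force: 61.0
```

carry_out(increments=[0, -0.2, 0, 0, 0, 0, -0.2, 0, 0, 0, 0, -0.2, 0, 0, 0, 0, -0.2, 0, 0, 0, 0, -0.2, 0, 0, 0])

```text
clock: 34.7
eef_pos: [0.4225, -0.2834, 0.0265]
tool_rot: [0.62, 0.785, 0.004, 0.002]
ft_force: [-1.4, 16.5, 27.2]
grip_width: 0.0232
grasp_force: 60.7
```

carry_out(increments=[0, -0.2, 0, 0, 0, 0, -0.2, 0, 0, 0, 0, -0.2, 0, 0, 0, 0, -0.2, 0, 0, 0, 0, -0.2, 0, 0, 0])

```text
clock: 35.33
eef_pos: [0.4236, -0.2922, 0.0265]
tool_rot: [0.62, 0.785, 0.004, 0.0]
ft_force: [-3.4, 15.5, 30.1]
grip_width: 0.0227
grasp_force: 60.9
```

carry_out(increments=[0, 0, 0, -3, 0, 0, 0, 0, -4, 0, 0, 0, 0, -2, -0.172, 0, 0, 0, 0, -0.172, 0, 0, 0, 0, -0.172])

```text
clock: 35.95
eef_pos: [0.4216, -0.2959, 0.1129]
tool_rot: [0.398, 0.917, -0.0, 0.0]
ft_force: [-0.4, 0.1, -1.9]
grip_width: 0.0228
grasp_force: 59.3
```

carry_out(increments=[0, 0, 0, 0, -0.172, 0, 0, 0, 0, -0.172, 0, 0, 0, 0, -0.172, 0, 0, 0, 0, -0.172, 0, 0, 0, 0, -0.172])

```text
clock: 36.58
eef_pos: [0.4213, -0.2957, 0.1122]
tool_rot: [-0.021, 1.0, 0.0, -0.0]
ft_force: [0.9, -0.3, -1.3]
grip_width: 0.0228
grasp_force: 59.2
```

carry_out(increments=[0, -2, 4.2, 0, 0, 0, -2, 4.2, 0, 0, 0, -2, 4.2, 0, 0, 0, -2, 4.2, 0, 0, 0, -2, 4.2, 0, 0])

```text
clock: 37.2
eef_pos: [0.5142, -0.081, 0.1124]
tool_rot: [-0.018, 1.0, -0.0, 0.0]
ft_force: [1.1, 0.2, -2.5]
grip_width: 0.023
grasp_force: 59.4
```

carry_out(increments=[0, -2, 4.2, 0, 0, 0, -2, 4.2, 0, 0, 0, -1.8, 4.2, 0, 0, 0, 0, 0, 0, 0, 0, 0, 0, 0, 0])

```text
clock: 37.83
eef_pos: [0.5667, 0.0455, 0.1119]
tool_rot: [-0.018, 1.0, -0.0, -0.001]
ft_force: [0.4, 0.0, -2.2]
grip_width: 0.023
grasp_force: 59.6
```

```bash
python3 - <<'E'
from h import *
np.set_printoptions(precision=4,suppress=True)
p=bot.camera("scene"); o=bot.get_obs(); print(o["eef_pos"],R.from_quat(o["tool_rot"]).as_matrix()[:,0],o["ft_force"],o["grip_width"])
cv2.imwrite("pics/f.png",cv2.resize(p["pixels"][80:300,170:420],None,fx=2.4,fy=2.4))
E
```

```text
[0.5666 0.0449 0.112 ] [-0.9994 -0.0356  0.0012] [ 0.0588  0.1953 -1.4577] 0.02293449898694333
```

View pics/f.png

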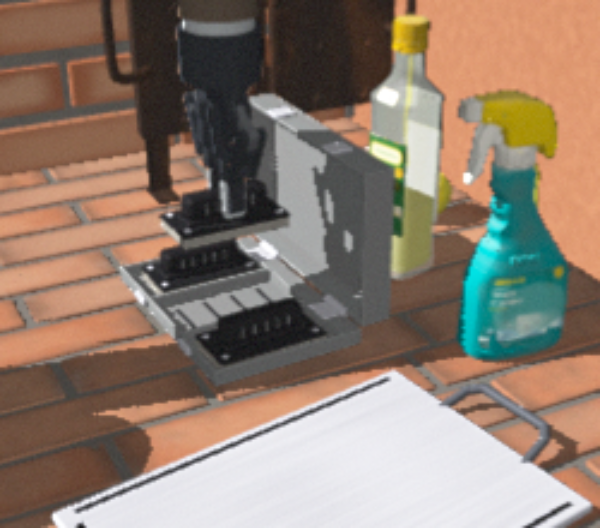

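The pad is over the free middle bay, and both neighbours lie flat in theirs. Lowering.

carry_out(increments=[0, 0, 0.1, 3, 0, 0, 0, 0, 3, 0, 0, 0, 0, 1.5, 0, 0, 0, 0, 0.7, 0, 0, 0, 0, 0.5, 0])

```text
clock: 38.5
eef_pos: [0.5679, 0.0463, 0.0258]
tool_rot: [-0.018, 1.0, 0.0, 0.001]
ft_force: [0.5, 0.2, -0.7]
grip_width: 0.0225
grasp_force: 59.6
```

carry_out(increments=[0, 0, 0, 0.2, 0, 0, 0, 0, 0.2, 0, 0, 0, 0, 0.1, 0, 0, 0, 0, 0.1, 0, 0, 0, 0, 0, 0])

```text
clock: 39.12
eef_pos: [0.5674, 0.0467, 0.0198]
tool_rot: [-0.018, 1.0, 0.0, 0.0]
ft_force: [-0.8, 0.5, 2.2]
grip_width: 0.023
grasp_force: 59.8
```

Seated. I release, lift and move clear.

carry_out(increments=[3.8, 0, 0, 0, 0, 3.8, 0, 0, 0, 0, 3.8, 0, 0, 0, 0, 3.8, 0, 0, -3, 0, 3.8, 0, 0, -5, 0])

```text
clock: 39.75
eef_pos: [0.5653, 0.0465, 0.098]
tool_rot: [-0.018, 1.0, -0.0, -0.003]
ft_force: [1.8, -0.2, -0.2]
grip_width: 0.0376
grasp_force: 0.0
```

carry_out(increments=[3.8, 3, -4, -3, 0, 3.8, 3, -4, -3, 0, 3.8, 3, -4, -2, 0, 3.8, 3, -4, 0, 0, 3.8, 0, -4, 0, 0])

```text
clock: 40.38
eef_pos: [0.4526, -0.1585, 0.18]
tool_rot: [-0.018, 1.0, -0.0, 0.0]
ft_force: [1.5, 0.5, 0.3]
grip_width: 0.0381
grasp_force: 0.0
```

```bash
python3 lid.py; python3 - <<'E'
from h import *
np.set_printoptions(precision=4,suppress=True)
p=bot.camera("top"); o=bot.get_obs(); print(o["eef_pos"],o["ft_force"],o["clock"])
c=cloud(p,np.ones((480,640),bool))
for n,x,y in(("L",.562,.124),("M",.566,.047),("R",.567,-.031)):
    k=(abs(c[:,0]-x)<.065)&(abs(c[:,1]-y)<.035); q=c[k]; b=q[(q[:,2]>.0135)&(q[:,2]<.025)&(abs(q[:,1]-y)<.032)]; g=q[q[:,2]>.03]
    A=np.c_[b[:,:2]-b[:,:2].mean(0),np.ones(len(b))]
    print(n,len(b),np.linalg.lstsq(A,b[:,2],rcond=None)[0],len(g),g.mean(0) if len(g) else 0)
cv2.imwrite("pics/g.png",cv2.resize(p["pixels"][100:350,150:450],None,fx=2.2,fy=2.2))
E
```

```text
scene lid_edge [(0.85, array([0.6512, 0.0485, 0.1759]))]
scene lid_hinge []
top lid_edge [(0.89, array([0.6473, 0.0483, 0.1706]))]
top lid_hinge [(0.64, array([0.6516, 0.0497, 0.0172]))]
[ 0.4546 -0.1567  0.1791] [ 0.3707 -0.5719 -0.357 ] 40.725
L 681 [-0.0024 -0.0076  0.0171] 369 [0.5628 0.1217 0.0408]
M 718 [-0.0039 -0.0112  0.017 ] 367 [0.5636 0.0441 0.0408]
R 684 [-0.0037 -0.013   0.0171] 366 [ 0.5628 -0.0347  0.041 ]
```

View pics/g.png

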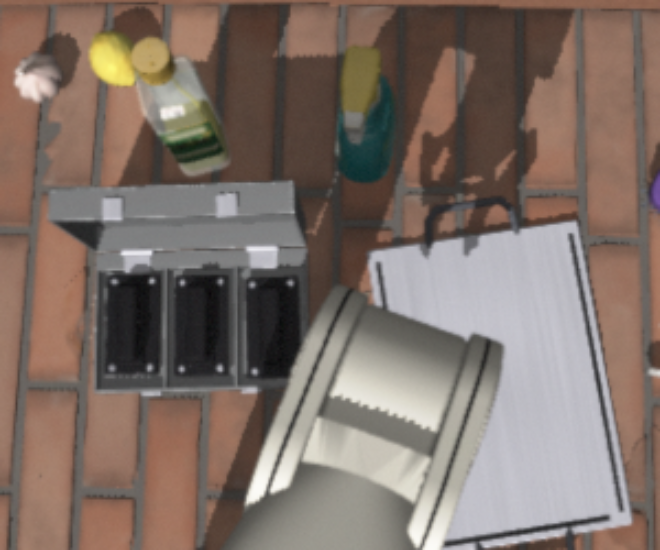

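View pics/lid.png

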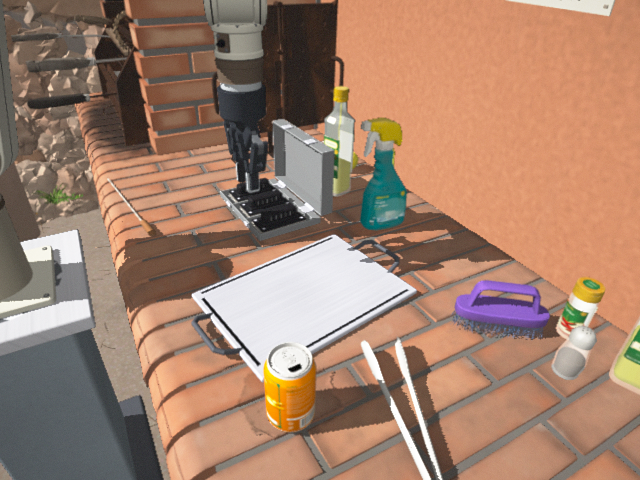

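All three pads lie flat in their bays: the crop shows them at (132,325), (200,325) and (272,325), with backings level at 17 mm. The lid is upright, the bystanders are in place and the arm is clear.

```bash
python3 -c "
from workcell import bot
print(bot.job_done())"
```

```text
the job is handed in; nothing more can be done
None
```

I raised the lid upright (about 1.57 rad), put the coarse pad in the left bay, the medium in the middle and the fine in the right, all flat with the bottles and can where they stood, and handed the job in at about 41 s; no verdict came back.

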